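# Fit the red post into the display board by feel

### The arm

A 6-joint arm with a two-finger parallel gripper is mounted at the origin on the work surface. World frame = base frame: x ahead of the robot, y to its left, z up, the work surface at z = 0. Lengths are in m, angles in rad, forces in N, time in s.
With the tool pointing down it reaches from about 0.325 to 0.775 m from the base axis. Payload 5.5 kg.
Tool frame: the origin (TCP) lies at the centre of the arm's flange, where the gripper is bolted on; the fingertips stand env.tip_extent ahead of it and the grasp point (between the pads) lies 163 mm ahead of it (env.tip_extent is the distance from the TCP to the fingertips, in m); z points along the fingers, y is the line along which they close (so a half turn about z gives the same grasp; the last joint's range is limited). The gripper opens to 88 mm and grips with 3 to 60 N. Pads are 20 mm wide; open, the fingers measure 115 mm over their backs; the gripper's body (75 mm by 178 mm) begins 61 mm behind the grasp point.
Start: joints at [-1.272, 0.091, 1.231, -0, 1.82, -0.057], TCP at [0.209, -0.562, 0.405] pointing down, gripper open.
Joint ranges: [-2.87, 2.87], [-0.86, 2.18], [0.17, 2.46], [-1.51, 4.65], [0.06, 2.69], [-2.65, 2.65]. Speed limits (rad/s): [2.57, 2.57, 3.01, 3.14, 3.14, 3.14].

### API

Orientations are given as a unit quaternion [w, x, y, z].
In Python, from cell import env, get_image gives the robot as it stands.
- The arm moves only by the tool carry_out, never from a script. Its argument "plan" is a list of rows, each a list of 7 numbers: the shift along the tool's x, y, z in cm, then the turn, a rotation vector about the tool's x, y, z in degrees, then the finger opening in cm, from 0 to 8.78. A call has 1 to 10 rows; each row shifts and turns the commanded pose from where the row before left it, along the tool's axes as they then stand; what a row does not reach is not made up. A row lasts 1/8 s, in which the tool goes at most 62.5 mm and 10.7 degrees, less where a joint would pass 70% of its speed; a pose out of reach is approached as far as the arm can. A call with a gripper value outside its range is refused whole. The fingers move at their own pace and stop on an object; "squeeze" is the grip in N (left out, the last holds). Time passes only in rows, so rows that do not move let the fingers close. It gives the time, the measured TCP pose, the force, the opening and the grip force at its end, in the units of the state.
- env.read_state(): the state, without advancing time (a new reading comes with each control period).
- get_image(name): name is "scene" or "side" or "wrist"; returns a dict with "pixels" (384x512x3 uint8, red, green, blue), "camera_matrix" (3x3 intrinsics, pixels), "R" (3x3) and "t" (3): a world point X has camera coordinates R X + t. Camera axes: x right, y down, z forward; pixel columns grow to the right and rows downward; lengths in m; the calibration is good to about 2 mm. The wrist camera is an equidistant fisheye: a pixel r from the principal point sees the ray r / f radians off the axis. A picture is of the moment at which its call begins. There is no depth.
- env.sign_off(): hands the job in; it is judged then, once.
The state is a dict: "time_s": time; "qpos": joint angles; "qd": joint speeds; "joint_torque": joint torques, N m; "tcp_pos": TCP position; "ee_rot": TCP orientation; "contact_force": force on the tool from outside, world axes, zero at the start; "torque": the same for the moment, N m; "gripper_width": finger opening in m; "grasp_force": force on a finger pad.
Only numpy, scipy, OpenCV 4.12 (cv2) and the standard library are available. Lean on these libraries where they do the work, as an engineer would, in place of code of your own. Each camera call takes 0.05 s, during which the arm holds its last target. There are 200 camera calls.

### The job

Lift the red-headed post out of its drying stand, set its tip on the black panel of the framed display board and slide it gently along the panel's long centre line, without pressing hard, until it drops into the painted-over blind hole. Let it go standing upright and fully home in the hole, and leave the other posts, the shells, the glue and the paint jars where they are.

Things in the scene. Friction and masses are not known exactly. Their poses are not given: they have to be found in the camera images.
- red_post: upright wooden post, 35 to 70 g, 106 mm long: round shank 12 mm across and 70 mm long, its nose narrowing over the last 6 mm to a flat tip 7 mm across; on top a red square head 26 x 26 x 36 mm, to be gripped, its flats facing the post's own x and y. Origin at the tip, z up the shank; the head's middle is at z = 88 mm
- red_post_tip (a point): the centre of the red post's flat lower tip (same point as its origin)
- stand: fixed wooden drying block 60 (x) x 190 (y) x 50 mm high, origin under its centre; three holes, 15 mm across and 40 mm deep, in a row along its y, 62 mm apart, with one post in each, heads 80 to 116 mm above the table, their flats square with the block. Which post is in which hole varies
- frame: display board, fixed to the table: pale wooden frame 112 (x) x 280 (y) x 40 mm high, origin under its centre on the table, long axis y. Its opening, 64 mm (x) by 150 mm (y) about the centre, shows a rigid black panel whose surface lies 34 mm above the table. Pressing the held post on the board with more than 30 N spoils it; 3 to 8 N is enough for sliding
- panel_mid (a point): middle of the visible panel, on its surface, axes as the frame's. The one blind hole lies on the long centre line (frame x = 0), up to 36 mm from here either way along frame y, a different place each time, given by no reading. It is 14 mm across, 26 mm deep, 1 mm chamfer, painted the same black, unmarked. Fully home, the tip is 8 mm above the table
- green_post: a post just like the red one but with a green head; leave alone
- yellow_post: a post just like the red one but with a yellow head; leave alone
- shell_a: half coconut shell bowl, dark brown, 104 mm across, 50 mm high; origin under its centre; bystander
- shell_b: half coconut shell bowl, dark brown, 90 mm across, 50 mm high; origin under its centre; bystander
- glue: white upright bottle with red cap, 40 mm across, 120 mm high; origin under its centre; bystander
- paint_a: small white paint jar with yellow cap, 40 mm across, 50 mm high; origin under its centre; bystander
- paint_b: small white paint jar with green cap, 40 mm across, 50 mm high; origin under its centre; bystander
There are look-alikes about, which are no part of the job. What is shaped like the red_post but blue or purple is not meant.

How it is judged:
On the way, in this order (a step that is already met when the one before it is completed fails the run):
1. the red post is lifted clear of the stand (height (world z) of red_post_tip above 0.052 m and contact force between red_post and stand below 0.1 N), for 0.1 s.
2. the red post's tip rests on the surface of the black panel, inside the frame's opening (x of red_post_tip in the frame of frame between -0.032 and 0.032 m and y of red_post_tip in the frame of frame between -0.075 and 0.075 m and z of red_post_tip in the frame of frame between 0.031 and 0.037 m and contact force between red_post and frame above 0.3 N), for 0.2 s.
At the end, for the whole second after the job is handed in: the red post stands in the panel's hole, inside the frame's opening, its tip within 4 mm of the hole's bottom (less than 12 mm above the table), upright within 0.15 rad, at rest and released (x of red_post_tip in the frame of frame between -0.032 and 0.032 m and y of red_post_tip in the frame of frame between -0.075 and 0.075 m and z of red_post_tip in the frame of frame below 0.012 m and angle between red_post's own z axis and vertical below 0.15 rad and linear speed of red_post below 0.02 m/s and contact force between the fingers and red_post below 0.1 N); the robot touches nothing.
It fails at once if the gripper presses the red post against the display board with more than 30 N (a light knock as the released post settles does not count) (contact force between red_post and frame above 30 N and contact force between the fingers and red_post above 5 N).
It fails at once if the green or yellow post, a shell, the glue or a paint jar is moved by more than 20 mm (distance of any of green_post, yellow_post, shell_a, shell_b, glue, paint_a, paint_b from where it was at the start of the episode above 0.02 m).
It also fails if it takes over 72 s, if anything falls off the work surface, if the arm or the gripper's body presses on something with over 40 N, if the wrist force passes 120 N, or if a joint passes its speed limit or range.

## Working session

There is one attempt and no reset: what is moved stays moved. The work goes in short steps, Python scripts to look and compute and a tool call to move; the robot and the scene stay as the last step left them, time stands still between calls to the robot, and variables do not carry over. Pictures are saved under pics/ and viewed, at most 10 in all, crops included, and the job is handed in when it is done.

Besides the shell and the picture viewer there is one more tool, called after "Emit:" by a JSON object that holds its "op" and its "data". carry_out: Moves the arm, as the interface text tells. Its arguments: {"type":"object","properties":{"plan":{"type":"array","items":{"type":"array","items":{"type":"number"}}},"squeeze":{"type":"number"}},"required":["plan"]}

```bash
ls; mkdir -p pics; python3 - <<'E'
from cell import env,get_image
import cv2,numpy as np,pickle
d={n:get_image(n) for n in("scene","side","wrist")}
pickle.dump(d,open('d0.pkl','wb'))
for n in("scene","side","wrist"): cv2.imwrite(f'pics/{n}0.png',d[n]['pixels'][...,::-1])
s=env.read_state();print(s,env.tip_extent)
for n in d: print(n,d[n]['camera_matrix'].tolist(),d[n]['R'].round(4).tolist(),d[n]['t'])
E
```

```text
pics
{'time_s': 0.15, 'qpos': array([-1.27169124e+00,  9.17390197e-02,  1.23157507e+00, -8.31446192e-06,
        1.81981537e+00, -5.67307987e-02]), 'qd': array([ 0.0004521 , -0.00119994, -0.00362568, -0.00041474, -0.0001872 ,
       -0.00076701]), 'joint_torque': array([-1.55821752e-03, -4.47048891e+01, -4.06905770e+01,  6.96615363e-02,
        2.74839322e-02, -1.17672166e-04]), 'tcp_pos': array([ 0.20902231, -0.56247979,  0.40375393]), 'ee_rot': array([-7.62282468e-04,  9.84214200e-01,  1.76979711e-01, -9.68933028e-05]), 'contact_force': array([-0.07021539,  0.35196761,  0.30856732]), 'torque': array([ 0.0285488 ,  0.02344533, -0.01681888]), 'grasp_force': 0.0, 'gripper_width': 0.0877111661569805} 0.182
scene [[376.8820356743763, 0.0, 248.88606170796186], [0.0, 376.8820356743763, 187.60224025555294], [0.0, 0.0, 1.0]] [[0.7633, 0.6458, -0.0172], [0.3741, -0.4637, -0.8032], [-0.5266, 0.6066, -0.5955]] [-0.4532009  -0.13686502  1.33255473]
side [[400.91739671111606, 0.0, 251.169517468352], [0.0, 400.91739671111606, 188.02176886050273], [0.0, 0.0, 1.0]] [[-0.915, -0.4033, -0.0091], [-0.2411, 0.5647, -0.7893], [0.3235, -0.72, -0.614]] [0.51820693 0.17048196 0.91993686]
wrist [[297.3186396354542, 0.0, 252.25754974529363], [0.0, 297.3186396354542, 186.63655593023879], [0.0, 0.0, 1.0]] [[0.3489, -0.9371, -0.003], [-0.8975, -0.3351, 0.2867], [-0.2697, -0.0973, -0.958]] [-0.59920094 -0.035291    0.39190358]
```

View pics/scene0.png

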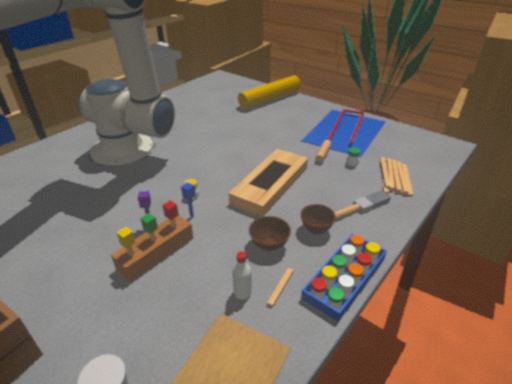

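View pics/side0.png

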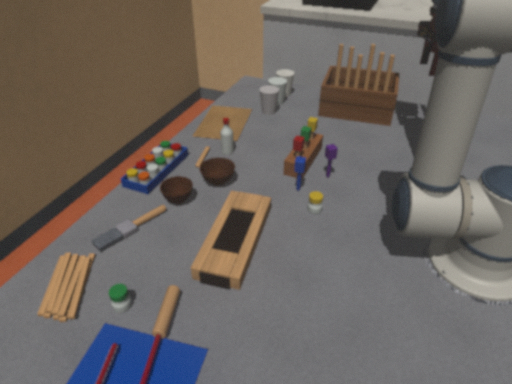

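View pics/wrist0.png

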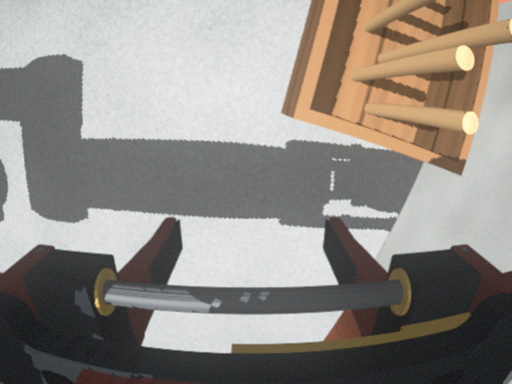

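The scene view shows the stand at about (152,248), the red head at (170,210) and the frame at (270,181). In the side view the red head is at (298,145), with the blue post close by at (300,165), and the frame is at (235,238). The wrist view only shows the rack. I'll enlarge both for corner measurement.

```bash
cat > h.py <<'E'
import numpy as np,cv2,pickle
def tri(da,ua,db,ub):
    P=[d['camera_matrix']@np.c_[d['R'],d['t']] for d in(da,db)]
    X=cv2.triangulatePoints(P[0],P[1],np.float64(ua).reshape(-1,2).T,np.float64(ub).reshape(-1,2).T)
    return (X[:3]/X[3]).T
def proj(d,X):
    c=np.atleast_2d(X)@d['R'].T+d['t']; p=c@d['camera_matrix'].T; return p[:,:2]/p[:,2:]
def plane(d,u,z):
    K=d['camera_matrix'];u=np.float64(u).reshape(-1,2)
    r=np.c_[u,np.ones(len(u))]@np.linalg.inv(K).T@d['R']; c=-d['R'].T@d['t']
    return c+r*((z-c[2])/r[:,2])[:,None]
E
python3 - <<'E'
from h import *
d=pickle.load(open('d0.pkl','rb'))
def crop(n,x,y,w,h,s): return cv2.resize(d[n]['pixels'][y:y+h,x:x+w,::-1],None,fx=s,fy=s,interpolation=cv2.INTER_CUBIC)
A=crop('scene',220,145,100,75,4);B=crop('side',185,185,100,110,4)[:440]
C=crop('scene',100,170,110,110,4)[:, :400];D=crop('side',270,110,100,75,4)
im=np.zeros((600,800,3),np.uint8); im[:300,:400]=A; im[300:600,:400]=D
cv2.imwrite('pics/c1.png',im[:,:400]); 
im2=np.zeros((440,800,3),np.uint8);im2[:,:400]=B;im2[:,400:]=C;cv2.imwrite('pics/c2.png',im2)
for n,box in(('scene',(100,180,200,270)),('side',(270,110,345,215))):
    x0,y0,x1,y1=box;h=cv2.cvtColor(d[n]['pixels'],cv2.COLOR_RGB2HSV)
    for c,lo,hi in(('red',0,5),('red2',172,179),('green',50,85),('yellow',22,35),('blue',105,125),('purple',130,155)):
        m=(cv2.inRange(h,(lo,130,60),(hi,255,255)));q=np.zeros_like(m);q[y0:y1,x0:x1]=m[y0:y1,x0:x1]
        k,l,st,ce=cv2.connectedComponentsWithStats(q)
        for i in range(1,k):
            if st[i,4]>15: print(n,c,st[i],ce[i].round(1))
E
```

```text
scene red [164 201  12  10  80] [169.3 205.3]
scene green [142 214  12   9  66] [147.4 218. ]
scene yellow [186 180  11   5  31] [191.8 181.4]
scene yellow [117 227  17  21 221] [125.6 236.6]
scene blue [182 184  11   6  48] [187.  186.5]
scene purple [140 192   8   5  36] [143.5 194.1]
side red [294 136  10  15 110] [298. 143.]
side green [303 128   6   4  18] [305.6 129.3]
side yellow [308 118   9  14  86] [312.1 123.2]
side yellow [310 192  13  11 120] [315.7 196.9]
side blue [296 157   9  16 115] [299.7 164.2]
side blue [297 176   3  12  20] [298.4 181.1]
side purple [328 146   8   6  29] [331.5 147.7]
```

View pics/c1.png

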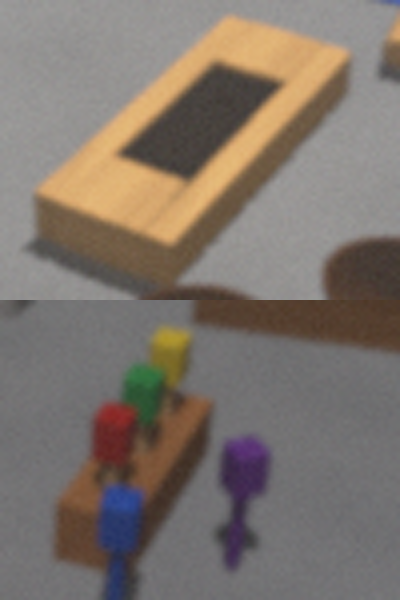

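View pics/c2.png

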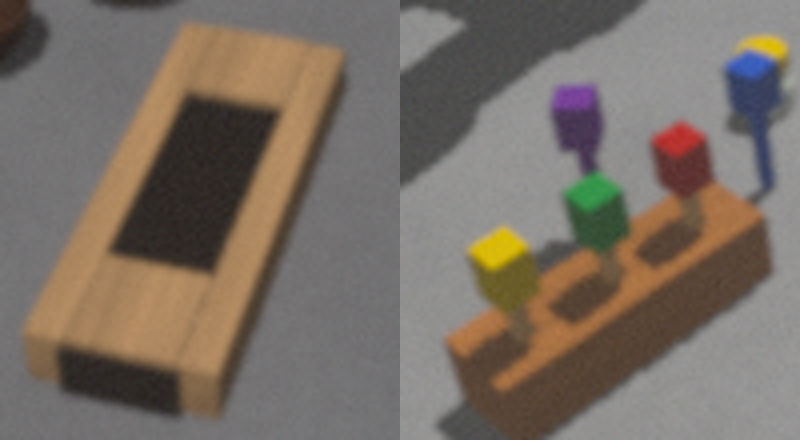

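Both crops are clear. The frame's top corners sit near (38,195), (172,245), (350,52) and (230,15) in the 4x scene crop. In the side crop they are near (28,330), (222,377), (344,52) and (187,24). The stand's top corners and the red head's top face near (681,142) are clear too.

```bash
python3 - <<'E'
from h import *
from scipy.optimize import least_squares
d=pickle.load(open('d0.pkl','rb'));S,T=d['scene'],d['side']
cv=lambda p,o:(np.array(p,float)+.5)/4-.5+np.array(o)
fs=cv([(38,195),(172,245),(350,52),(230,15)],(220,145)); ft=cv([(28,330),(222,377),(344,52),(187,24)],(185,185))
ps=cv([(120,155),(190,180),(282,84),(214,63)],(220,145)); 
print('frame scene z.04\n',plane(S,fs,.04).round(4),'\nside\n',plane(T,ft,.04).round(4))
ss=cv([(48,340),(92,388),(368,213),(315,183)],(100,170)); st=cv([(57,497),(213,402)],(270,110-75))
print('stand scene z.05\n',plane(S,ss,.05).round(4),'\nside\n',plane(T,st,.05).round(4))
# heads: full centre by box from crops: top-face centres
hs=cv([(681-400,143),(595-400,192),(501-400,250)],(100,170)); print('head top scene z.116\n',plane(S,hs,.116).round(4))
ht=cv([(114,411),(145,373),(172,335)],(270,110-75)); print('head top side\n',plane(T,ht,.116).round(4)); print('tri',tri(S,hs,T,ht).round(4))
# other: head centres
for n,z,a,b in(('blue',.116,(187,186.5),(299.7,158.5)),('purple',.116,(143.5,194.1),(331.5,147.7)),('paintyel',.05,(191.8,181.4),(315.7,195))):
    print(n,plane(S,a,z).round(3),plane(T,b,z).round(3))
E
```

```text
frame scene z.04
 [[0.5113 0.0135 0.04  ]
 [0.6177 0.0292 0.04  ]
 [0.5772 0.3054 0.04  ]
 [0.4691 0.2921 0.04  ]] 
side
 [[0.5736 0.3009 0.04  ]
 [0.4641 0.2883 0.04  ]
 [0.5043 0.0138 0.04  ]
 [0.6117 0.0275 0.04  ]]
stand scene z.05
 [[ 0.4679 -0.3321  0.05  ]
 [ 0.5178 -0.3372  0.05  ]
 [ 0.5297 -0.1434  0.05  ]
 [ 0.4823 -0.1453  0.05  ]] 
side
 [[ 0.5303 -0.1567  0.05  ]
 [ 0.4628 -0.3333  0.05  ]]
head top scene z.116
 [[ 0.5042 -0.1797  0.116 ]
 [ 0.5002 -0.2394  0.116 ]
 [ 0.4991 -0.3017  0.116 ]]
head top side
 [[ 0.4993 -0.1819  0.116 ]
 [ 0.4956 -0.2427  0.116 ]
 [ 0.4945 -0.3069  0.116 ]]
tri [[ 0.5007 -0.1798  0.1156]
 [ 0.4968 -0.2397  0.116 ]
 [ 0.4956 -0.3023  0.1164]]
blue [[ 0.48  -0.103  0.116]] [[ 0.461 -0.081  0.116]]
purple [[ 0.42  -0.192  0.116]] [[ 0.398 -0.165  0.116]]
paintyel [[ 0.399 -0.022  0.05 ]] [[ 0.396 -0.031  0.05 ]]
```

Emit:
{"op": "carry_out", "data": {"plan": [[5.0,-3.2,0,0,0,0,8.7],[5.0,-3.2,0,0,0,0,8.7],[5.0,-3.2,0,0,0,0,8.7],[5.0,-3.2,0,0,0,0,8.7],[5.0,-3.2,0,0,0,0,8.7],[5.0,-3.2,0,0,0,0,8.7],[5.0,-3.2,0,0,0,0,8.7],[5.0,-3.2,0,0,0,0,8.7],[0,0,0,0,0,0,8.7]]}}

```text
time_s: 1.27
tcp_pos: [0.4964, -0.18, 0.4039]
ee_rot: [-0.001, 0.984, 0.18, -0.0]
contact_force: [0.3, -0.6, 0.2]
gripper_width: 0.0872
grasp_force: 0.0
```

Emit:
{"op": "carry_out", "data": {"plan": [[0,0,0,0,0,-9.5,8.7],[0,0,0,0,0,-9.5,8.7],[0,0,0,0,0,-9.5,8.7],[0,0,0,0,0,-9.5,8.7],[0,0,0,0,0,-9.5,8.7],[0,0,0,0,0,-9.5,8.7],[0,0,0,0,0,-9.5,8.7],[0,0,0,0,0,0,8.7],[0,0,0,0,0,0,8.7]]}}

```text
time_s: 2.4
tcp_pos: [0.4945, -0.1837, 0.4045]
ee_rot: [-0.0, 0.727, 0.686, -0.0]
contact_force: [0.3, -0.4, 0.0]
gripper_width: 0.0869
grasp_force: 0.0
```

```bash
python3 - <<'E'
from cell import env,get_image
import cv2,pickle
d=get_image('wrist');pickle.dump(d,open('w1.pkl','wb'));cv2.imwrite('pics/w1.png',cv2.resize(d['pixels'][...,::-1],(800,600),interpolation=cv2.INTER_CUBIC))
s=env.read_state();print(s['tcp_pos'],s['ee_rot'],s['qpos'],s['time_s'])
E
```

```text
[ 0.49455327 -0.18354764  0.40457021] [-4.55881775e-05  7.27160997e-01  6.86466952e-01 -7.87269254e-05] [-4.19843454e-01 -1.03996898e-01  1.42507672e+00 -1.13876610e-04
  1.82065751e+00 -3.62313587e-01] 2.45
```

View pics/w1.png

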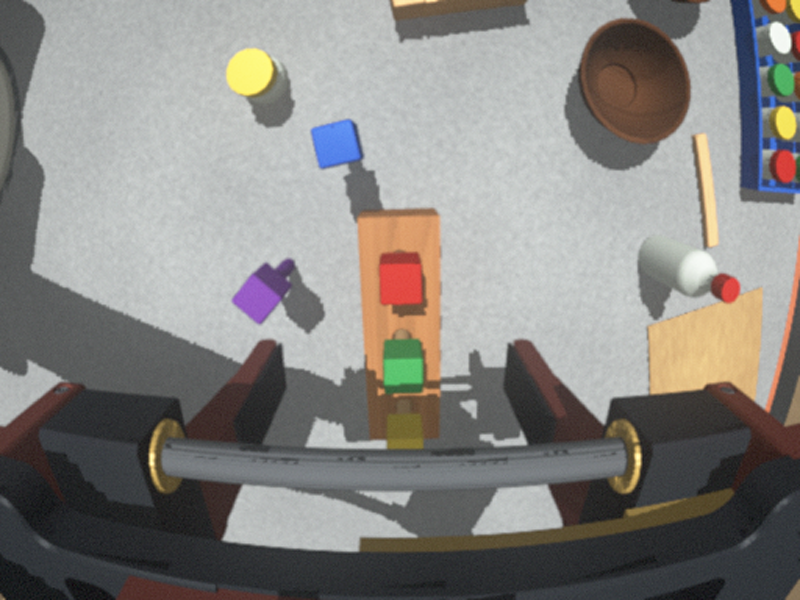

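The wrist view shows the red head's top face centred near (402,285) in 800x600 pixels. The stand's top end corners are at (359,214) and (439,214). The blue and purple posts stand clear to the left.

```bash
cat >> h.py <<'E'
def wplane(d,u,z):
    K=d['camera_matrix'];u=np.float64(u).reshape(-1,2)
    n=cv2.fisheye.undistortPoints(u[:,None],K,np.zeros(4))[:,0]
    r=np.c_[n,np.ones(len(n))]@d['R']; c=-d['R'].T@d['t']
    return c+r*((z-c[2])/r[:,2])[:,None]
E
python3 - <<'E'
from h import *
d=pickle.load(open('w1.pkl','rb'))
im=cv2.cvtColor(d['pixels'],cv2.COLOR_RGB2HSV)
for nm,lo,hi,vmin in(('red',0,6,205),('green',50,75,120),('blue',105,125,150)):
    m=cv2.inRange(im,(lo,130,vmin),(hi,255,255)); m[250:]=0;m[:,320:]=0
    k,l,st,ce=cv2.connectedComponentsWithStats(m);i=1+np.argmax(st[1:,4])
    ys,xs=np.where(l==i); r=cv2.minAreaRect(np.c_[xs,ys].astype(np.float32))
    P=wplane(d,ce[i],.116);Q=wplane(d,cv2.boxPoints(r),.116);e=np.diff(Q[[0,1,2]],axis=0)
    print(nm,st[i],P.round(4),np.linalg.norm(e,axis=1).round(4),np.degrees(np.arctan2(e[:,1],e[:,0])).round(1))
cv=lambda p:(np.array(p,float)+.5)/1.5625-.5
print(wplane(d,cv([(359,214),(439,214),(364,320),(440,320)]),.05).round(4))
print(wplane(d,cv([(402,285),(403,365)]),.116).round(4))
print(plane(pickle.load(open('d0.pkl','rb'))['scene'],(169.3,205.3),.116))
E
```

```text
red [243 169  26  26 633] [[ 0.4981 -0.1798  0.116 ]] [0.0232 0.0244] [ -3.3 -92.5]
green [246 230  24  17 365] [[ 0.4967 -0.2386  0.116 ]] [0.0229 0.0181] [ -3.4 -92. ]
blue [200  77  31  30 685] [[ 0.466  -0.0948  0.116 ]] [0.0238 0.0238] [  9.1 -79.8]
[[ 0.471  -0.1446  0.05  ]
 [ 0.5289 -0.1479  0.05  ]
 [ 0.4686 -0.226   0.05  ]
 [ 0.5269 -0.2293  0.05  ]]
[[ 0.4992 -0.1811  0.116 ]
 [ 0.4971 -0.2341  0.116 ]]
[[ 0.5029242 -0.1803683  0.116    ]]
```

Emit:
{"op": "carry_out", "data": {"plan": [[0.3,0.5,0,0,0,-0.5,6.0],[0,0,2.0,0,0,0,6.0],[0,0,3.6,0,0,0,6.0],[0,0,3.6,0,0,0,6.0],[0,0,3.2,0,0,0,6.0],[0,0,2.0,0,0,0,6.0],[0,0,0,0,0,0,6.0]]}}

```text
time_s: 3.32
tcp_pos: [0.4998, -0.1802, 0.2591]
ee_rot: [-0.001, 0.723, 0.691, -0.001]
contact_force: [0.1, 0.7, -0.2]
gripper_width: 0.0599
grasp_force: 0.0
```

Emit:
{"op": "carry_out", "data": {"plan": [[0,0,0,0,0,0,4.0],[0,0,0,0,0,0,2.0],[0,0,0,0,0,0,2.0],[0,0,0,0,0,0,2.0],[0,0,0,0,0,0,2.0],[0,0,0,0,0,0,2.0]], "squeeze": 20}}

```text
time_s: 4.08
tcp_pos: [0.4999, -0.1805, 0.2612]
ee_rot: [0.0, 0.723, 0.691, 0.0]
contact_force: [-1.4, 0.4, 3.7]
gripper_width: 0.0258
grasp_force: 20.0
```

Emit:
{"op": "carry_out", "data": {"plan": [[0,0,-1.0,0,0,0,2.0],[0,0,-1.5,0,0,0,2.0],[0,0,-2.0,0,0,0,2.0],[0,0,-3.0,0,0,0,2.0],[0,0,-3.0,0,0,0,2.0],[0,0,0,0,0,0,2.0],[0,0,0,0,0,0,2.0],[0,0,0,0,0,0,2.0]]}}

```text
time_s: 5.08
tcp_pos: [0.4998, -0.1804, 0.3639]
ee_rot: [-0.001, 0.723, 0.691, -0.001]
contact_force: [0.5, -0.1, -0.5]
gripper_width: 0.0263
grasp_force: 20.0
```

```bash
python3 - <<'E'
from cell import env,get_image
from h import *
d={n:get_image(n) for n in('scene','side')};pickle.dump(d,open('d2.pkl','wb'))
c=lambda n,x,y:cv2.resize(d[n]['pixels'][y:y+150,x:x+100,::-1],None,fx=4,fy=4,interpolation=cv2.INTER_CUBIC)
cv2.imwrite('pics/l.png',np.hstack([c('scene',120,120),c('side',250,70)]))
s=env.read_state();print(s['tcp_pos'],s['ee_rot'],s['contact_force'],s['gripper_width'])
E
```

```text
[ 0.49985553 -0.18036529  0.36422979] [-1.06771380e-03  7.23049287e-01  6.90795483e-01 -4.34805104e-04] [-0.36016992 -0.92495507 -0.42681064] 0.026207863536077042
```

View pics/l.png

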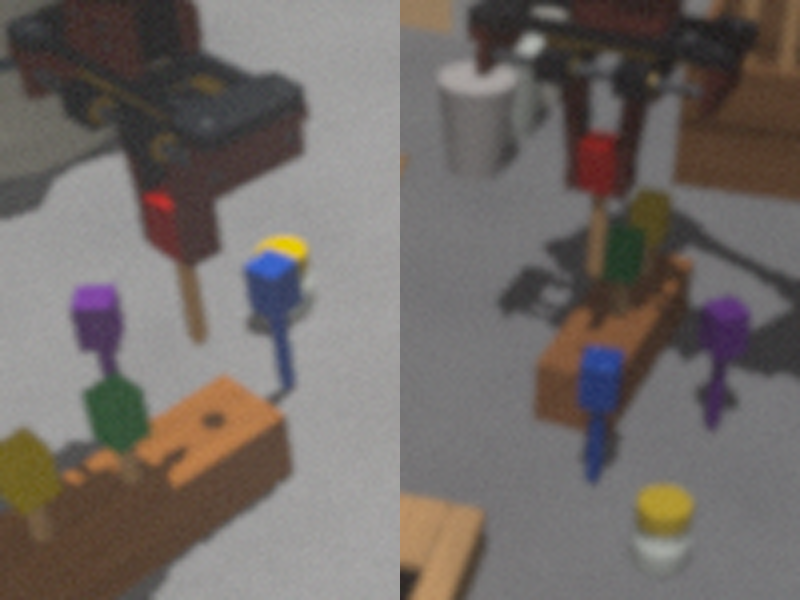

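Emit:
{"op": "carry_out", "data": {"plan": [[0,0,-4.0,0,0,0,2.0],[4.9,0.6,0,0,0,0,2.0],[4.9,0.6,0,0,0,0,2.0],[4.9,0.6,0,0,0,0,2.0],[5.0,0.6,0,0,0,0,2.0],[5.0,0.6,0,0,0,0,2.0],[5.0,0.4,0,0,0,0,2.0],[0,0,0,0,0,-5.4,2.0],[0,0,0,0,0,-5.4,2.0],[0,0,0,0,0,0,2.0]]}}

```text
time_s: 6.42
tcp_pos: [0.5475, 0.115, 0.4048]
ee_rot: [-0.0, 0.655, 0.756, -0.0]
contact_force: [-0.2, 1.3, 0.3]
gripper_width: 0.0258
grasp_force: 20.0
```

Emit:
{"op": "carry_out", "data": {"plan": [[0,0,0,0,0,0,2.0],[0,0,0,0,0,0,2.0],[0,0,0,0,0,0,2.0]]}}

```text
time_s: 6.8
tcp_pos: [0.5475, 0.1146, 0.4056]
ee_rot: [-0.0, 0.655, 0.756, 0.0]
contact_force: [-0.9, -0.1, -0.0]
gripper_width: 0.0261
grasp_force: 20.0
```

```bash
python3 - <<'E'
from cell import env,get_image
from h import *
d={n:get_image(n) for n in('scene','side','wrist')};pickle.dump(d,open('d3.pkl','wb'))
cv2.imwrite('pics/w3.png',cv2.resize(d['wrist']['pixels'][...,::-1],(800,600),interpolation=cv2.INTER_CUBIC))
s=env.read_state();print(s['tcp_pos'],s['ee_rot'],s['contact_force'],s['gripper_width'],s['time_s'])
e=pickle.load(open('d2.pkl','rb'));cv=lambda p,o:(np.array(p,float)+.5)/4-.5+np.array(o)
print('tip',tri(e['scene'],cv((197,340),(120,120)),e['side'],cv((196,275),(250,70))))
E
```

```text
[0.54744647 0.11464667 0.4056856 ] [3.46414477e-05 6.54969605e-01 7.55655221e-01 4.59261685e-05] [-0.65793364  1.31618721 -0.46009823] 0.026174800226965726 6.95
tip [[ 0.49739565 -0.17847299  0.11456108]]
```

View pics/w3.png

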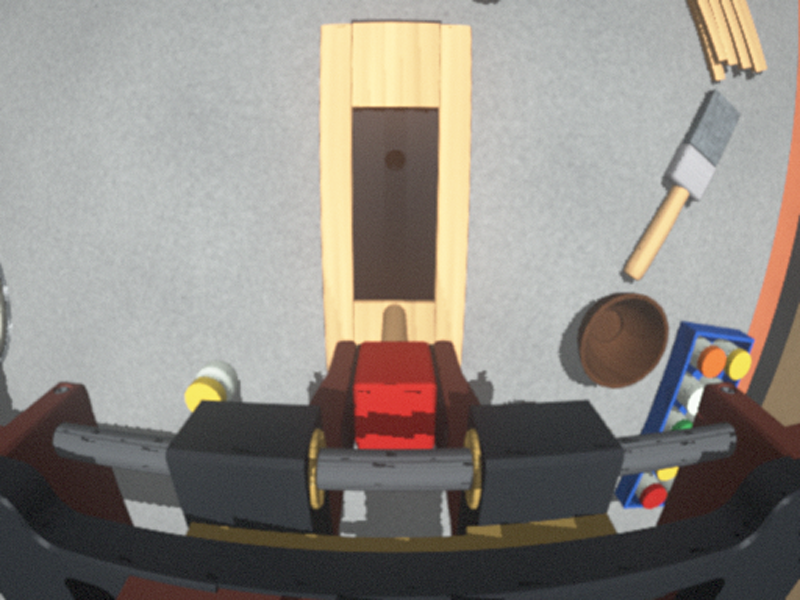

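The wrist view shows the opening's corners near (352,108), (438,108), (354,300) and (435,300), with the post tip at (396,308). A faint dark spot near (395,160) may be a shadow or reflection, so I'll only treat it as a hint.

```bash
python3 - <<'E'
from h import *
d=pickle.load(open('d3.pkl','rb'))['wrist']
cv=lambda p:(np.array(p,float)+.5)/1.5625-.5
O=wplane(d,cv([(352,108),(438,108),(354,300),(435,300)]),.04);F=wplane(d,cv([(320,26),(470,27),(323,250),(466,250)]),.04)
print(O.round(4),'\n',F.round(4),'\nspot',wplane(d,cv((395,160)),.034))
c=O[:,:2].mean(0);print('mid',c)
for a,b in((O[2],O[0]),(O[3],O[1]),(F[2],F[0]),(F[3],F[1])): print('yaw',np.degrees(np.arctan2(-(b-a)[0],(b-a)[1])))
print('tip at z=.155',wplane(d,cv((396,306)),.155))
yw=np.radians(8.25);sp=wplane(d,cv((395,160)),.034)[0,:2]-c
print('spot in frame',sp@[np.cos(yw),np.sin(yw)],sp@[-np.sin(yw),np.cos(yw)])
E
```

```text
[[0.5004 0.2249 0.04  ]
 [0.5626 0.2338 0.04  ]
 [0.5207 0.0794 0.04  ]
 [0.5834 0.0884 0.04  ]] 
 [[0.4673 0.2857 0.04  ]
 [0.5772 0.3008 0.04  ]
 [0.4923 0.1157 0.04  ]
 [0.6004 0.1313 0.04  ]] 
spot [[0.53707184 0.19049031 0.034     ]]
mid [0.54175907 0.15661563]
yaw 7.948557934164038
yaw 8.152834060858337
yaw 8.3502924009024
yaw 7.787351380973662
tip at z=.155 [[0.54811752 0.11682196 0.155     ]]
spot in frame 0.00022204640181037685 0.03419670418985809
```

Emit:
{"op": "carry_out", "data": {"plan": [[-0.55,0,0,0,0,0,2.0],[0,0,2.5,0,0,0,2.0],[0,0,3.5,0,0,0,2.0],[0,0,3.0,0,0,0,2.0],[0,0,1.5,0,0,0,2.0],[0,0,0.6,0,0,0,2.0],[0,0,0,0,0,0,2.0],[0,0,0,0,0,0,2.0]]}}

```text
time_s: 7.95
tcp_pos: [0.5485, 0.1093, 0.2961]
ee_rot: [0.001, 0.655, 0.756, 0.001]
contact_force: [0.4, 0.1, -1.3]
gripper_width: 0.0262
grasp_force: 20.0
```

Emit:
{"op": "carry_out", "data": {"plan": [[0,0,0.2,0,0,0,2.0],[0,0,0.2,0,0,0,2.0],[0,0,0.1,0,0,0,2.0],[0,0,0,0,0,0,2.0],[0,0,0,0,0,0,2.0]]}}

```text
time_s: 8.57
tcp_pos: [0.5482, 0.1093, 0.2896]
ee_rot: [-0.0, 0.655, 0.756, -0.0]
contact_force: [0.5, 0.1, -0.0]
gripper_width: 0.0258
grasp_force: 20.0
```

Emit:
{"op": "carry_out", "data": {"plan": [[0,0,0.1,0,0,0,2.0],[0,0,0.1,0,0,0,2.0],[0,0,0.1,0,0,0,2.0],[0,0,0,0,0,0,2.0],[0,0,0,0,0,0,2.0]]}}

```text
time_s: 9.2
tcp_pos: [0.5482, 0.1093, 0.2866]
ee_rot: [0.0, 0.655, 0.756, -0.0]
contact_force: [0.4, 0.2, -0.3]
gripper_width: 0.0259
grasp_force: 20.0
```

Emit:
{"op": "carry_out", "data": {"plan": [[0,0,0.1,0,0,0,2.0],[0,0,0,0,0,0,2.0],[0,0,0,0,0,0,2.0]]}}

```text
time_s: 9.57
tcp_pos: [0.5482, 0.1093, 0.2856]
ee_rot: [-0.0, 0.655, 0.756, 0.0]
contact_force: [0.0, 0.2, -1.4]
gripper_width: 0.0261
grasp_force: 20.0
```

Emit:
{"op": "carry_out", "data": {"plan": [[0,0,0.05,0,0,0,2.0],[0,0,0,0,0,0,2.0],[0,0,0,0,0,0,2.0]]}}

```text
time_s: 9.95
tcp_pos: [0.5482, 0.1093, 0.2853]
ee_rot: [0.0, 0.655, 0.756, 0.0]
contact_force: [-0.9, -0.7, -0.0]
gripper_width: 0.0261
grasp_force: 20.0
```

Emit:
{"op": "carry_out", "data": {"plan": [[0,0,0.05,0,0,0,2.0],[0,0,0,0,0,0,2.0],[0,0,0,0,0,0,2.0]]}}

```text
time_s: 10.32
tcp_pos: [0.5482, 0.1093, 0.2852]
ee_rot: [0.0, 0.655, 0.756, 0.0]
contact_force: [-1.5, -0.2, 4.9]
gripper_width: 0.0262
grasp_force: 20.0
```

Emit:
{"op": "carry_out", "data": {"plan": [[0.15,0,0,0,0,0,2.0],[0.15,0,0,0,0,0,2.0],[0.15,0,0,0,0,0,2.0],[0.15,0,0,0,0,0,2.0]]}}

```text
time_s: 10.82
tcp_pos: [0.5477, 0.1149, 0.2851]
ee_rot: [0.001, 0.655, 0.756, 0.0]
contact_force: [0.3, -3.2, 5.9]
gripper_width: 0.0258
grasp_force: 20.0
```

Emit:
{"op": "carry_out", "data": {"plan": [[0.15,0,0,0,0,0,2.0],[0.15,0,0,0,0,0,2.0],[0.15,0,0,0,0,0,2.0]]}}

```text
time_s: 11.2
tcp_pos: [0.547, 0.1194, 0.2851]
ee_rot: [0.001, 0.655, 0.756, 0.0]
contact_force: [1.2, -3.1, 4.9]
gripper_width: 0.0262
grasp_force: 20.0
```

Emit:
{"op": "carry_out", "data": {"plan": [[0.15,0,0,0,0,0,2.0],[0.15,0,0,0,0,0,2.0],[0.15,0,0,0,0,0,2.0]]}}

```text
time_s: 11.58
tcp_pos: [0.5464, 0.1239, 0.2851]
ee_rot: [0.001, 0.655, 0.756, 0.0]
contact_force: [-0.1, -3.8, 5.0]
gripper_width: 0.0259
grasp_force: 20.0
```

Emit:
{"op": "carry_out", "data": {"plan": [[0.15,0,0,0,0,0,2.0],[0.15,0,0,0,0,0,2.0],[0.15,0,0,0,0,0,2.0]]}}

```text
time_s: 11.95
tcp_pos: [0.5457, 0.1283, 0.2851]
ee_rot: [0.001, 0.655, 0.756, 0.0]
contact_force: [0.7, -3.1, 5.2]
gripper_width: 0.0262
grasp_force: 20.0
```

Emit:
{"op": "carry_out", "data": {"plan": [[0.15,0,0,0,0,0,2.0],[0.15,0,0,0,0,0,2.0],[0.15,0,0,0,0,0,2.0]]}}

```text
time_s: 12.32
tcp_pos: [0.5451, 0.1328, 0.2851]
ee_rot: [0.001, 0.655, 0.756, 0.0]
contact_force: [0.6, -4.9, 5.5]
gripper_width: 0.0253
grasp_force: 20.0
```

Emit:
{"op": "carry_out", "data": {"plan": [[0.15,0,0,0,0,0,2.0],[0.15,0,0,0,0,0,2.0],[0.15,0,0,0,0,0,2.0]]}}

```text
time_s: 12.7
tcp_pos: [0.5445, 0.1372, 0.2851]
ee_rot: [0.001, 0.655, 0.756, 0.0]
contact_force: [1.8, -4.8, 5.0]
gripper_width: 0.0255
grasp_force: 20.0
```

Emit:
{"op": "carry_out", "data": {"plan": [[0.15,0,0,0,0,0,2.0],[0.15,0,0,0,0,0,2.0],[0.15,0,0,0,0,0,2.0]]}}

```text
time_s: 13.08
tcp_pos: [0.5438, 0.1417, 0.2851]
ee_rot: [0.001, 0.655, 0.756, 0.0]
contact_force: [1.4, -2.6, 5.3]
gripper_width: 0.026
grasp_force: 20.0
```

Emit:
{"op": "carry_out", "data": {"plan": [[0.15,0,0,0,0,0,2.0],[0.15,0,0,0,0,0,2.0],[0.15,0,0,0,0,0,2.0]]}}

```text
time_s: 13.45
tcp_pos: [0.5431, 0.1462, 0.285]
ee_rot: [0.001, 0.655, 0.756, 0.0]
contact_force: [0.6, -3.4, 5.6]
gripper_width: 0.0257
grasp_force: 20.0
```

Emit:
{"op": "carry_out", "data": {"plan": [[0.15,0,0,0,0,0,2.0],[0.15,0,0,0,0,0,2.0],[0.15,0,0,0,0,0,2.0]]}}

```text
time_s: 13.82
tcp_pos: [0.5425, 0.1506, 0.285]
ee_rot: [0.001, 0.655, 0.756, 0.0]
contact_force: [1.3, -2.9, 5.2]
gripper_width: 0.0258
grasp_force: 20.0
```

Emit:
{"op": "carry_out", "data": {"plan": [[0.15,0,0,0,0,0,2.0],[0.15,0,0,0,0,0,2.0],[0.15,0,0,0,0,0,2.0]]}}

```text
time_s: 14.2
tcp_pos: [0.5419, 0.1551, 0.285]
ee_rot: [0.001, 0.655, 0.756, 0.0]
contact_force: [0.4, -3.8, 5.3]
gripper_width: 0.0257
grasp_force: 20.0
```

Emit:
{"op": "carry_out", "data": {"plan": [[0.15,0,0,0,0,0,2.0],[0.15,0,0,0,0,0,2.0],[0.15,0,0,0,0,0,2.0]]}}

```text
time_s: 14.58
tcp_pos: [0.5412, 0.1595, 0.285]
ee_rot: [0.001, 0.655, 0.756, 0.0]
contact_force: [0.4, -4.5, 5.9]
gripper_width: 0.0258
grasp_force: 20.0
```

Emit:
{"op": "carry_out", "data": {"plan": [[0.15,0,0,0,0,0,2.0],[0.15,0,0,0,0,0,2.0],[0.15,0,0,0,0,0,2.0]]}}

```text
time_s: 14.95
tcp_pos: [0.5406, 0.164, 0.285]
ee_rot: [0.001, 0.655, 0.756, 0.0]
contact_force: [1.0, -3.8, 5.0]
gripper_width: 0.026
grasp_force: 20.0
```

Emit:
{"op": "carry_out", "data": {"plan": [[0.15,0,0,0,0,0,2.0],[0.15,0,0,0,0,0,2.0],[0.15,0,0,0,0,0,2.0]]}}

```text
time_s: 15.32
tcp_pos: [0.5399, 0.1685, 0.285]
ee_rot: [0.001, 0.655, 0.756, 0.0]
contact_force: [0.5, -4.4, 5.4]
gripper_width: 0.0258
grasp_force: 20.0
```

Emit:
{"op": "carry_out", "data": {"plan": [[0.15,0,0,0,0,0,2.0],[0.15,0,0,0,0,0,2.0],[0.15,0,0,0,0,0,2.0]]}}

```text
time_s: 15.7
tcp_pos: [0.5393, 0.1729, 0.285]
ee_rot: [0.001, 0.655, 0.756, 0.0]
contact_force: [0.1, -4.0, 4.9]
gripper_width: 0.0257
grasp_force: 20.0
```

Emit:
{"op": "carry_out", "data": {"plan": [[0.15,0,0,0,0,0,2.0],[0.15,0,0,0,0,0,2.0],[0.15,0,0,0,0,0,2.0]]}}

```text
time_s: 16.08
tcp_pos: [0.5386, 0.1774, 0.285]
ee_rot: [0.001, 0.655, 0.756, 0.0]
contact_force: [-0.2, -3.9, 4.2]
gripper_width: 0.0261
grasp_force: 20.0
```

Emit:
{"op": "carry_out", "data": {"plan": [[0.15,0,0,0,0,0,2.0],[0.15,0,0,0,0,0,2.0],[0.15,0,0,0,0,0,2.0]]}}

```text
time_s: 16.45
tcp_pos: [0.538, 0.1818, 0.285]
ee_rot: [0.001, 0.655, 0.756, 0.0]
contact_force: [1.5, -3.5, 5.3]
gripper_width: 0.026
grasp_force: 20.0
```

Emit:
{"op": "carry_out", "data": {"plan": [[0.15,0,0,0,0,0,2.0],[0.15,0,0,0,0,0,2.0],[0.15,0,0,0,0,0,2.0]]}}

```text
time_s: 16.82
tcp_pos: [0.5373, 0.1864, 0.2849]
ee_rot: [0.0, 0.655, 0.756, 0.0]
contact_force: [1.1, -3.7, 4.8]
gripper_width: 0.0261
grasp_force: 20.0
```

Emit:
{"op": "carry_out", "data": {"plan": [[0.15,0,0,0,0,0,2.0],[0.15,0,0,0,0,0,2.0]]}}

```text
time_s: 17.08
tcp_pos: [0.5368, 0.1895, 0.2847]
ee_rot: [0.0, 0.655, 0.756, 0.0]
contact_force: [0.2, -1.8, 4.1]
gripper_width: 0.026
grasp_force: 20.0
```

Emit:
{"op": "carry_out", "data": {"plan": [[0.15,0,0,0,0,0,2.0],[0.15,0,0,0,0,0,2.0]]}}

```text
time_s: 17.32
tcp_pos: [0.5359, 0.193, 0.2833]
ee_rot: [-0.001, 0.655, 0.756, -0.0]
contact_force: [0.5, 0.5, -1.3]
gripper_width: 0.026
grasp_force: 20.0
```

Force has vanished and z fell, so the tip is over the hole. I'll lower gently.

Emit:
{"op": "carry_out", "data": {"plan": [[0,0,0.1,0,0,0,2.0],[0,0,0.1,0,0,0,2.0],[0,0,0,0,0,0,2.0]]}}

```text
time_s: 17.7
tcp_pos: [0.5362, 0.1925, 0.2823]
ee_rot: [-0.0, 0.655, 0.756, -0.0]
contact_force: [0.1, -0.9, -0.9]
gripper_width: 0.0259
grasp_force: 20.0
```

Emit:
{"op": "carry_out", "data": {"plan": [[0,0,0.1,0,0,0,2.0],[0,0,0.1,0,0,0,2.0],[0,0,0,0,0,0,2.0]]}}

```text
time_s: 18.08
tcp_pos: [0.5363, 0.1925, 0.2806]
ee_rot: [-0.0, 0.655, 0.756, 0.0]
contact_force: [-0.6, -0.0, -0.5]
gripper_width: 0.0261
grasp_force: 20.0
```

Emit:
{"op": "carry_out", "data": {"plan": [[0,0,0.1,0,0,0,2.0],[0,0,0,0,0,0,2.0]]}}

```text
time_s: 18.32
tcp_pos: [0.5363, 0.1925, 0.2798]
ee_rot: [-0.0, 0.655, 0.756, 0.0]
contact_force: [0.1, 1.8, -1.0]
gripper_width: 0.0259
grasp_force: 20.0
```

Emit:
{"op": "carry_out", "data": {"plan": [[0,0,0.1,0,0,0,2.0],[0,0,0.1,0,0,0,2.0],[0,0,0,0,0,0,2.0]]}}

```text
time_s: 18.7
tcp_pos: [0.5363, 0.1927, 0.2777]
ee_rot: [-0.0, 0.655, 0.756, 0.0]
contact_force: [0.2, 2.5, 0.0]
gripper_width: 0.0259
grasp_force: 20.0
```

Emit:
{"op": "carry_out", "data": {"plan": [[0,0,0.1,0,0,0,2.0],[0,0,0,0,0,0,2.0]]}}

```text
time_s: 18.95
tcp_pos: [0.5363, 0.1927, 0.2767]
ee_rot: [-0.0, 0.655, 0.756, 0.0]
contact_force: [0.0, 4.3, 1.0]
gripper_width: 0.0259
grasp_force: 20.0
```

Emit:
{"op": "carry_out", "data": {"plan": [[0.06,0,0,0,0,0,2.0],[0,0,0.1,0,0,0,2.0],[0,0,0.1,0,0,0,2.0],[0,0,0,0,0,0,2.0]]}}

```text
time_s: 19.45
tcp_pos: [0.5362, 0.193, 0.2745]
ee_rot: [-0.0, 0.655, 0.756, 0.0]
contact_force: [0.7, 4.1, 0.3]
gripper_width: 0.0258
grasp_force: 20.0
```

Emit:
{"op": "carry_out", "data": {"plan": [[0.1,0,0,0,0,0,2.0],[0,0,0.2,0,0,0,2.0],[0,0,0.2,0,0,0,2.0],[0,0,0,0,0,0,2.0]]}}

```text
time_s: 19.95
tcp_pos: [0.5359, 0.1938, 0.27]
ee_rot: [-0.0, 0.655, 0.756, -0.001]
contact_force: [0.2, 0.0, -0.5]
gripper_width: 0.0259
grasp_force: 20.0
```

Emit:
{"op": "carry_out", "data": {"plan": [[0,0,0.2,0,0,0,2.0],[0,0,0.2,0,0,0,2.0],[0,0,0.2,0,0,0,2.0],[0,0,0,0,0,0,2.0]]}}

```text
time_s: 20.45
tcp_pos: [0.536, 0.194, 0.2643]
ee_rot: [-0.0, 0.655, 0.756, -0.0]
contact_force: [0.3, -0.0, -0.3]
gripper_width: 0.026
grasp_force: 20.0
```

Emit:
{"op": "carry_out", "data": {"plan": [[0,0,0.15,0,0,0,2.0],[0,0,0.15,0,0,0,2.0],[0,0,0,0,0,0,2.0]]}}

```text
time_s: 20.82
tcp_pos: [0.536, 0.194, 0.2614]
ee_rot: [-0.0, 0.655, 0.756, -0.0]
contact_force: [-0.1, -0.8, -1.3]
gripper_width: 0.026
grasp_force: 20.0
```

Emit:
{"op": "carry_out", "data": {"plan": [[0,0,0.1,0,0,0,2.0],[0,0,0.05,0,0,0,2.0],[0,0,0,0,0,0,2.0]]}}

```text
time_s: 21.2
tcp_pos: [0.536, 0.194, 0.2601]
ee_rot: [-0.0, 0.655, 0.756, -0.0]
contact_force: [-1.4, -0.1, -0.9]
gripper_width: 0.0261
grasp_force: 20.0
```

Emit:
{"op": "carry_out", "data": {"plan": [[0,0,0.05,0,0,0,2.0],[0,0,0,0,0,0,2.0]]}}

```text
time_s: 21.45
tcp_pos: [0.536, 0.194, 0.2596]
ee_rot: [0.0, 0.655, 0.756, 0.0]
contact_force: [-0.1, -1.1, -0.9]
gripper_width: 0.0259
grasp_force: 20.0
```

Emit:
{"op": "carry_out", "data": {"plan": [[0,0,0.05,0,0,0,2.0],[0,0,0,0,0,0,2.7],[0,0,0,0,0,0,3.2],[0,0,0,0,0,0,4.5],[0,0,0,0,0,0,6.0],[0,0,0,0,0,0,6.0],[0,0,0,0,0,0,6.0]]}}

```text
time_s: 22.32
tcp_pos: [0.5361, 0.194, 0.2591]
ee_rot: [-0.0, 0.655, 0.756, 0.0]
contact_force: [-0.7, 0.1, 1.1]
gripper_width: 0.06
grasp_force: 0.0
```

Emit:
{"op": "carry_out", "data": {"plan": [[0,0,-1.0,0,0,0,6.0],[0,0,-2.0,0,0,0,6.0],[0,0,-3.0,0,0,0,6.0],[0,0,-4.0,0,0,0,6.0],[0,0,-4.0,0,0,0,6.0],[0,0,0,0,0,0,6.0],[0,0,0,0,0,0,6.0]]}}

```text
time_s: 23.2
tcp_pos: [0.5359, 0.194, 0.3996]
ee_rot: [0.0, 0.655, 0.756, 0.0]
contact_force: [0.3, 0.2, -0.4]
gripper_width: 0.0601
grasp_force: 0.0
```

```bash
python3 - <<'E'
from cell import env,get_image
from h import *
d={n:get_image(n) for n in('scene','side')}
c=lambda n,x,y:cv2.resize(d[n]['pixels'][y:y+150,x:x+100,::-1],None,fx=4,fy=4,interpolation=cv2.INTER_CUBIC)
cv2.imwrite('pics/e.png',np.hstack([c('scene',220,80),c('side',185,150)]))
for n in d: # red head px
    h=cv2.cvtColor(d[n]['pixels'],cv2.COLOR_RGB2HSV); print(n,proj(d[n],[[.536,.194,.114],[.536,.194,.078]]).round(1))
s=env.read_state();print(s['tcp_pos'],s['contact_force'],s['gripper_width'],s['grasp_force'],s['time_s'])
E
```

```text
scene [[276.  147.2]
 [275.7 157.7]]
side [[227.8 215.6]
 [228.5 227.5]]
[0.53595512 0.1939647  0.39785306] [0.28167958 0.2320715  0.18026764] 0.05981558070574631 0.0 23.3
```

View pics/e.png

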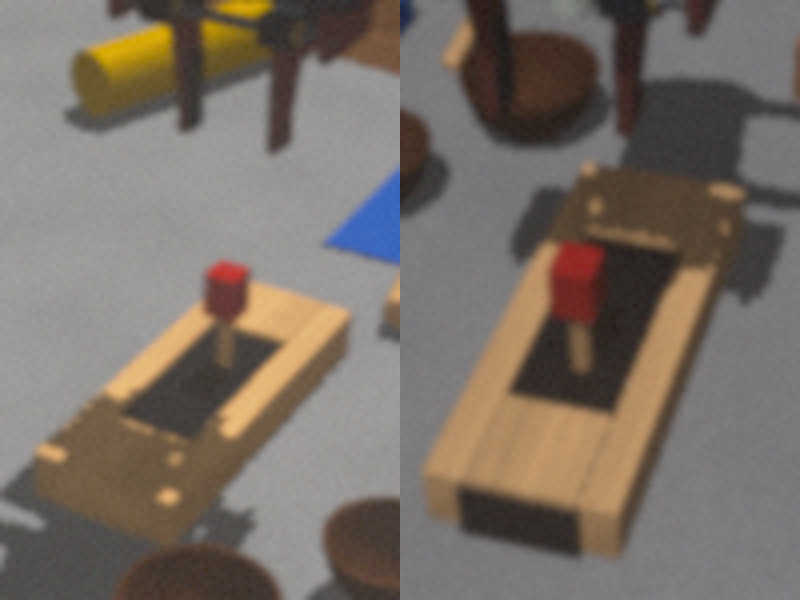

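The red post stands upright in the panel in both views. Its head is near (227,290) in the scene crop and (578,283) in the side crop, which matches the predicted fully home height. The gripper is clear.

```bash
python3 -c "
from cell import env
print(env.sign_off())"
```

```text
the job is handed in; nothing more can be done
None
```

The red post is standing upright in the blind hole, lowered to within about a millimetre of the hole's bottom by the arm's reading and released, and the job is handed in after 23 s; the sign-off gave no verdict.

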